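Hold the pellet feeder's gate open at the marker

TASK

Get the pellet feeder ready to pour: turn its dial to the three-stud position so that it clicks home there, then draw the spring-return gate out by its upright grip plate until the gate's pointer lines up with the point of the little wooden marker beside the track. Keep hold of the gate and keep it at the marker: the job finishes while you are still holding it there, with the dial still on three studs. Leave the bowl, tub, rake and brush where they are.

Things in the scene. Friction and masses are not known exactly. Their poses are not given: they have to be found in the camera images.
- feeder: Pellet feeder fixed to the bench: whitewashed pine box 200 (x) by 360 (y) by 75 mm high; its flat top is the deck. Origin: centre of its underside, z up. A hopper stands on the deck from y = 77 to 183 mm, up to 216 mm above the bench; a chute leaves the +y end over the bowl. The gate's track runs along y at x = 55 mm between 8 mm high rails; the dial is at x = -45, y = -20 mm.
- dial (a joint): Dial angle (rad), growing clockwise from above; at q the nose points to (-sin q, -cos q) in the feeder's x, y. Detents, marked by rows of 6 mm studs on the deck, 38 to 62 mm from the axis: one stud -0.9, two -0.3, three +0.3, four +0.9. Left free it springs into the nearest; crests at -0.6, 0, +0.6, stops at -1.05, +1.05. Turning takes up to 0.15 N m. Starts at one or two studs.
- dial_grip (a point): On the dial's axis at the height to grip, 105 mm above the bench. Black plastic bar knob: bar 44 mm long (along the nose direction), 12 mm wide, from 84 to 116 mm above the bench, over a round skirt of 24 mm radius whose top is at 84 mm. The nose end has a small tooth low down and a thin bright line on top.
- gate: Steel gate: a tongue 36 mm wide in the track with an upright grip plate at its free end. Pulled, it slides to the feeder's -y, 0 to 95 mm; a spring draws it back to +y (3.5 N when shut plus 70 N/m; 9 N at the farthest marker). Origin: on the deck (z = 75 mm) under the grip plate's centre; axes as the feeder's. Starts shut, origin at x = 55, y = -10 mm in the feeder's frame.
- gate_grip (a point): Where to take the gate: in the grip plate's middle, 109 mm above the bench. The plate is 32 mm wide in the feeder's x, 12 mm thick in the feeder's y, and stands from 81 to 127 mm above the bench.
- gate_tip (a point): Tip of the gate's pointer: a thin dark steel finger 5 mm wide that sticks out from the grip plate's foot to the feeder's +x, level with the plate's middle, 86 mm above the bench; it moves with the gate.
- marker_tip (a point): Point of the marker: a small brown wooden wedge 16 mm wide (y), 16 mm high, fixed on the deck's edge at the track's +x side, pointing to -x; axes as the feeder's. The gate is at the mark when the pointer's tip has the same y in the feeder's frame as this point (tips then 2 mm apart in x). Its place varies: 45 to 80 mm of travel from the shut gate.
- bowl: Bystander: glazed ceramic bowl, 58 mm rim radius, 45 mm high, on the bench under the chute. Origin: centre of its underside.
- tub: Bystander: white plastic treat tub with a ribbed twist top, radius 47 mm, height 108 mm, standing on the bench. Origin: centre of its underside.
- rake: Bystander: steel grooming rake with wooden handle lying on the bench, 182 mm long along its x (from -85 to +97 mm), head 80 mm wide, at most 14 mm high. Origin: on the bench under its middle.
- brush: Bystander: small plastic brush lying on the bench, 160 mm long along its x. Origin: on the bench under its middle.

How it is judged:
On the way, in this order (a step that is already met when the one before it is completed fails the run):
1. the dial sits in the three-stud detent (value of joint dial between 0.17 and 0.43 rad), for 0.3 s.
2. the gate is drawn out to the marker by the fingers (y of gate_tip in the frame of marker_tip between -0.006 and 0.006 m and contact force between the fingers and gate above 2 N), for 0.5 s.
At the end, for the whole second after the job is handed in: Through the last second the dial stands within 0.13 rad of the three-stud detent (+0.3), the gate's pointer is within 6 mm of the marker's point along the track, the gate is still (below 20 mm/s) and the fingers are holding it (more than 2 N on the gate) (all of step 1 and all of step 2 and linear speed of gate below 0.02 m/s); the arm keeps its last pose, push and grip.
It fails at once if the bowl, tub, rake or brush is moved by more than 30 mm (distance of any of bowl, tub, rake, brush from where it was at the start of the episode above 0.03 m).
It also fails if it takes over 53 s, if anything falls off the work surface, if the arm or the gripper's body presses on something with over 40 N, if the wrist force passes 120 N, or if a joint passes its speed limit or range.

ROBOT

A 7-joint arm with a two-finger parallel gripper is mounted at the origin on the work surface. World frame = base frame: x ahead of the robot, y to its left, z up, the work surface at z = 0. Lengths are in m, angles in rad, forces in N, time in s.
With the tool pointing down it reaches from about 0.375 to 0.925 m from the base axis. Payload 3.1 kg.
Tool frame: the origin (TCP) lies at the very end of the fingers, on their centre line; the grasp point (between the pads) lies behind it (tcp_to_grasp is the x of the grasp point in the tool frame, in m); x points along the fingers, z is the direction in which the jaws open and shut, and the axes are right-handed (so a half turn about x gives the same grasp; the last joint's range is limited). The gripper opens to 85 mm and grips with 20 to 120 N. Pads are 22 mm wide; open, the fingers measure 114 mm over their backs; the gripper's body (76 mm by 85 mm) begins 54 mm behind the grasp point. The pads swing forward as they close: fully open they stand 13 mm farther back than shut.
Start: joints at [1.191, 0.383, 0.044, 1.598, -0.018, 1.161, -0.05], TCP at [0.181, -0.624, 0.231] pointing down, gripper open.
Joint ranges: [-2.61, 2.61], [-0.41, 2.15], [-1.48, 1.57], [0, 2.5], [-1.57, 4.71], [0.05, 1.97], [-2.85, 2.85]. Speed limits (rad/s): [2.79, 2.79, 3.14, 3.14, 3.14, 3.14, 3.14].

INTERFACE

Orientations are given as a rotation vector (axis times angle).
In Python, from workcell import get_obs, camera, sign_off, tcp_to_grasp gives the robot as it stands. The module is installed in compiled form; this text tells all that it offers.
- The arm moves only by the tool carry_out, never from a script. Its argument "targets" is a list of rows, each a list of 3 entries, a list of its own where there are three numbers: the closure, from -1 (fully open) to 1 (shut), so that 0 is half open, then the shift along the tool's x, y, z in cm, then the turn, a rotation vector about the tool's x, y, z in rad. A call has exactly 10 rows; each row is the pose to reach, as a shift and turn from the pose commanded when the call began, along the tool's axes at that moment; what a row does not reach only later rows make up. A row lasts 1/8 s, in which the tool goes at most 62.5 mm and 10.7 degrees, less where a joint would pass 70% of its speed; a pose out of reach is approached as far as the arm can. A call with a gripper value outside its range is refused whole. The fingers move at their own pace and stop on an object; "squeeze" is the grip in N (left out, the last holds). Time passes only in rows, so rows that repeat a pose let the fingers close, or fill a call up. It gives the time, the measured TCP pose, the force and the opening at its end, in the units of the state.
- get_obs(): the state, without advancing time (a new reading comes with each control period).
- camera(name): name is "scene" or "top" or "wrist"; returns a dict with "frame" (384x512x3 uint8, red, green, blue), "intrinsics" (3x3 intrinsics, pixels), "R" (3x3) and "t" (3): a world point X has camera coordinates R X + t. Camera axes: x right, y down, z forward; pixel columns grow to the right and rows downward; lengths in m; the calibration is good to about 2 mm. A picture is of the moment at which its call begins. There is no depth.
- sign_off(): hands the job in, once; it reports no verdict.
The state is a dict: "time_s": time; "qpos": joint angles; "joint_velocities": joint speeds; "joint_efforts": joint torques, N m; "tool_pos": TCP position; "tcp_rot": TCP orientation; "wrist_force": force on the tool from outside, world axes, zero at the start; "wrist_torque": the same for the moment, N m; "finger_gap": finger opening in m.
Only numpy, scipy, OpenCV 4.12 (cv2) and the standard library are available. Lean on these libraries where they do the work, as an engineer would, in place of code of your own. Each camera call takes 0.05 s, during which the arm holds its last target. There are 200 camera calls.

## Working session

There is one attempt and no reset: what is moved stays moved. The work goes in short steps, Python scripts to look and compute and a tool call to move; the robot and the scene stay as the last step left them, time stands still between calls to the robot, and variables do not carry over. Pictures are saved under pics/ and viewed, about 8 in all and at most 12, crops included, and the job is handed in when it is done.

Besides the shell and the picture viewer there is one more tool, called as name(argument=value, ...), one argument or row to a line, values as JSON. carry_out: Moves the arm, as the interface text tells. Its arguments: {"type":"object","properties":{"targets":{"type":"array"},"squeeze":{"type":"number"}},"required":["targets"]}

```bash
mkdir -p pics; python3 - <<'E'
from workcell import *
import cv2,numpy as np
print(tcp_to_grasp,get_obs())
for n in("scene","top"):
    c=camera(n);cv2.imwrite(f"pics/{n}0.png",c["frame"][...,::-1]);np.savez(f"pics/{n}0.npz",**{k:c[k] for k in("intrinsics","R","t")})
    print(n,c["intrinsics"].tolist(),-c["R"].T@c["t"])
E
```

```text
-0.0187 {'time_s': 0.0, 'qpos': array([ 1.19119517,  0.3838704 ,  0.04382619,  1.59963848, -0.01791043,
        1.16120915, -0.04988356]), 'joint_velocities': array([-2.08003216e-04,  6.23214977e-04,  1.01907745e-03, -3.25097175e-05,
        1.02382850e-04, -3.50632458e-04, -9.18596806e-05]), 'joint_efforts': array([-2.38538842e-04, -4.33459604e+01,  1.02420945e+00, -2.49512726e+01,
        1.05670505e-02,  1.11497167e-02, -1.38127606e-05]), 'tool_pos': array([ 0.18048241, -0.62341878,  0.22983431]), 'tcp_rot': array([ 1.00067647,  1.33179339, -0.99812925]), 'wrist_force': array([-0.54745505,  0.21009001, -0.25607381]), 'wrist_torque': array([ 0.04330674, -0.01017382,  0.00394543]), 'finger_gap': 0.08572206369702379}
scene [[436.27836984085457, 0.0, 253.93031713496794], [0.0, 436.27836984085457, 186.69034354324094], [0.0, 0.0, 1.0]] [ 1.2694344  -0.58248839  0.91696258]
top [[416.26409868861896, 0.0, 254.8394453058423], [0.0, 416.26409868861896, 196.77844348774858], [0.0, 0.0, 1.0]] [ 0.33697839 -0.08802059  1.40765214]
```

View pics/scene0.png

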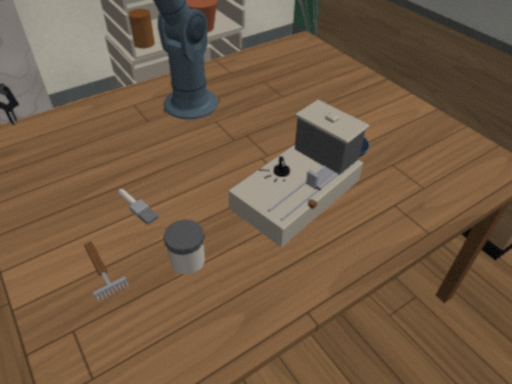

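View pics/top0.png

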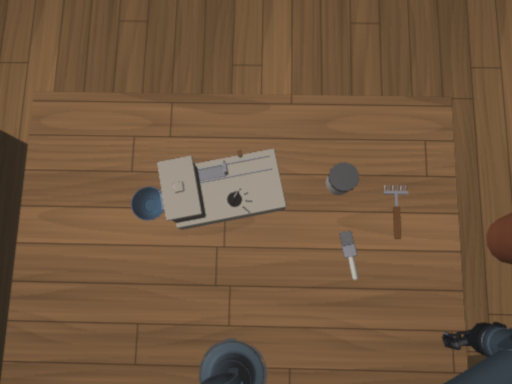

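The feeder sits at about (230,190) in the top view, with the dial near (235,199), the gate plate near (226,168) and the marker near (240,154). The tub is at (342,178). I'll enlarge both views next.

```bash
python3 - <<'E'
import cv2,numpy as np
a=cv2.imread("pics/top0.png")[140:240,150:295];b=cv2.imread("pics/scene0.png")[95:245,220:380]
a=cv2.resize(a,None,fx=5,fy=5,interpolation=cv2.INTER_CUBIC)
b=cv2.resize(b,None,fx=4,fy=4,interpolation=cv2.INTER_CUBIC)
cv2.imwrite("pics/a.png",a);cv2.imwrite("pics/b.png",b)
E
```

```text
(no output)
```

View pics/a.png

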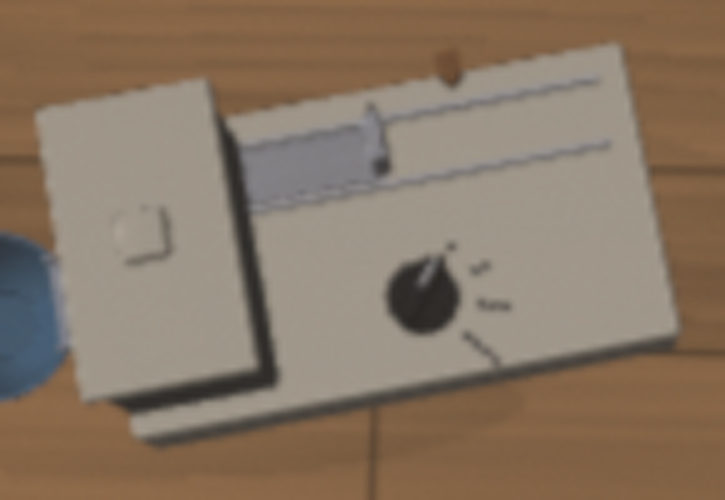

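View pics/b.png

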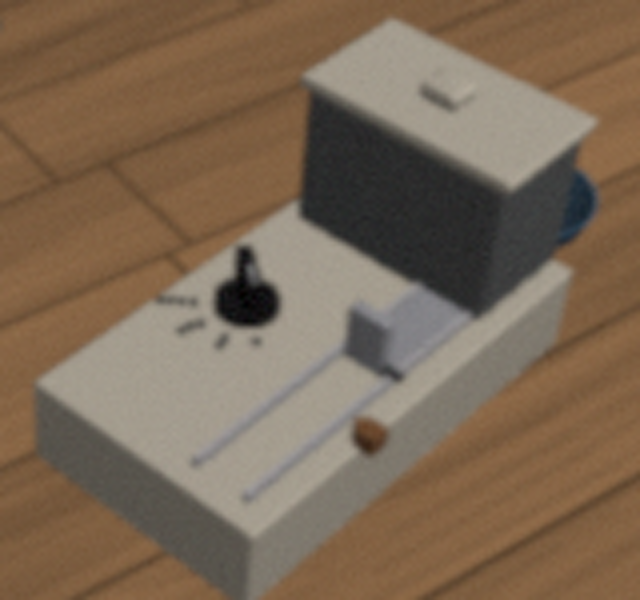

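Top crop: the dial's skirt centre is at (422,297) and its nose points to the single stud at (452,246), so it starts at one stud (-0.9). The marker tip is at (452,86) and the gate plate at about (377,138). Next I'll fit the feeder pose from the deck corners.

```bash
cat > h.py <<'E'
import numpy as np,cv2
from scipy.optimize import least_squares
from scipy.spatial.transform import Rotation as Ro
def cam(n): return np.load(n)
def proj(c,X):
    p=(c["R"]@np.atleast_2d(X).T).T+c["t"]; q=(c["intrinsics"]@p.T).T; return q[:,:2]/q[:,2:]
def ray(c,uv,z):
    d=c["R"].T@np.linalg.inv(c["intrinsics"])@np.array([*uv,1.]);o=-c["R"].T@c["t"]; return o+d*(z-o[2])/d[2]
def f2w(p,X):
    X=np.atleast_2d(X);c,s=np.cos(p[2]),np.sin(p[2]);return np.c_[p[0]+c*X[:,0]-s*X[:,1],p[1]+s*X[:,0]+c*X[:,1],X[:,2]]
def w2f(p,X):
    d=X[:2]-p[:2];c,s=np.cos(p[2]),np.sin(p[2]);return np.array([c*d[0]+s*d[1],-s*d[0]+c*d[1],X[2]])
E
python3 - <<'E'
from h import *
T=cam("pics/top0.npz");S=cam("pics/scene0.npz")
ft=lambda u:np.array(u)/5-.4+[150,140]
fs=lambda u:np.array(u)/4-.375+[220,95]
A=[([.1,-.18,.075],(620,44)),([-.1,-.18,.075],(678,333)),([-.1,.18,.075],(132,433)),([-.045,-.02,.084],(422,297))]
B=[([.1,-.18,.075],(250,540)),([-.1,-.18,.075],(37,385)),([.1,.18,.075],(572,270)),([-.1,-.18,0],(40,458)),([-.045,-.02,.084],(247,302))]
XA=np.array([a[0] for a in A]);ua=ft([a[1] for a in A]);XB=np.array([a[0] for a in B]);ub=fs([a[1] for a in B])
f=lambda p:np.r_[(proj(T,f2w(p,XA))-ua).ravel(),(proj(S,f2w(p,XB))-ub).ravel()]
r=least_squares(f,[.42,0,.17],loss='soft_l1');p=r.x;print(p,f(p).reshape(-1,2).round(1).tolist());np.save("p.npy",p)
print("marker top",w2f(p,ray(T,ft((452,86)),.083)),"scene",w2f(p,ray(S,fs((357,432)),.083)))
print("plate top",w2f(p,ray(T,ft((377,138)),.127)))
print("dial grip w",f2w(p,[-.045,-.02,.105]),"gate w",f2w(p,[.055,-.01,.109]))
from workcell import get_obs
o=get_obs();print(Ro.from_rotvec(o['tcp_rot']).as_matrix().round(3))
E
```

```text
[0.59400362 0.03579762 0.2084318 ] [[0.4, -0.4], [0.8, 0.5], [0.3, 1.4], [0.1, -0.0], [1.1, 0.2], [-0.6, -0.5], [1.7, 0.5], [-0.5, -0.1], [1.0, -0.6]]
marker top [ 0.08975127 -0.06401759  0.083     ] scene [ 0.0905149  -0.06762054  0.083     ]
plate top [ 0.05326806 -0.01139453  0.127     ]
dial grip w [[0.55411609 0.00691882 0.105     ]] gate w [[0.6498825  0.03739497 0.109     ]]
[[-0.001  0.961  0.278]
 [ 0.002  0.278 -0.961]
 [-1.    -0.    -0.002]]
```

carry_out(
  targets=[
    [-1,[0,3.7,-3.5],[-0.17,0,0]],
    [-1,[0,7.5,-7.0],[-0.34,0,0]],
    [-1,[0,11.2,-10.5],[-0.5,0,0]],
    [-1,[0,15,-14],[-0.67,0,0]],
    [-1,[0,18.7,-17.6],[-0.84,0,0]],
    [-1,[0,22.4,-21],[-1.0,0,0]],
    [-1,[0,26.2,-24.6],[-1.18,0,0]],
    [-1,[0,30,-28],[-1.34,0,0]],
    [-1,[0,33.7,-31.6],[-1.5,0,0]],
    [-1,[0,37.4,-35.1],[-1.68,0,0]],
  ],
  squeeze=60,
)

```text
time_s: 1.35
tool_pos: [0.4426, -0.1816, 0.231]
tcp_rot: [-0.311, 1.549, 0.311]
wrist_force: [0.4, -0.4, -0.8]
finger_gap: 0.0852
```

```bash
cat >> h.py <<'E'
def goal(xyz,ang):
    "shift (cm, tool axes) and rotvec to a tool-down pose with tool z at world angle ang"
    from workcell import get_obs
    o=get_obs();R=Ro.from_rotvec(o['tcp_rot']).as_matrix()
    z=np.array([np.cos(ang),np.sin(ang),0]);x=np.array([0,0,-1.]);G=np.c_[x,np.cross(z,x),z]
    print("t",o['time_s'],"pos",o['tool_pos'].round(4),"zang",np.arctan2(R[1,2],R[0,2]).round(3),"gap",o['finger_gap'],"F",o['wrist_force'].round(1),"q",o['qpos'].round(2))
    print("shift cm",(R.T@(np.array(xyz)-o['tool_pos'])*100).round(2),"rot",Ro.from_matrix(R.T@G).as_rotvec().round(3))
E
python3 -c "
from h import *
goal([.554,.007,.22],np.radians(63.5))"
```

```text
t 1.35 pos [ 0.4426 -0.1816  0.231 ] zang 0.397 gap 0.08518105221244286 F [ 0.4 -0.4 -0.8] q [ 0.77  0.09 -0.48  1.98  0.04  1.09  0.66]
shift cm [ 1.09 13.09 17.56] rot [-0.712 -0.    -0.   ]
```

carry_out(
  targets=[
    [-0.6,[0.2,2.6,3.5],[-0.15,0,0]],
    [-0.6,[0.4,5.2,7.0],[-0.3,0,0]],
    [-0.6,[0.6,7.8,10.5],[-0.44,0,0]],
    [-0.6,[0.8,10.4,14],[-0.58,0,0]],
    [-0.6,[1.0,12,16.5],[-0.67,0,0]],
    [-0.6,[1.1,13.1,17.6],[-0.71,0,0]],
    [-0.6,[1.1,13.1,17.6],[-0.71,0,0]],
    [-0.6,[1.1,13.1,17.6],[-0.71,0,0]],
    [-0.6,[1.1,13.1,17.6],[-0.71,0,0]],
    [-0.6,[1.1,13.1,17.6],[-0.71,0,0]],
  ],
)

```text
time_s: 2.6
tool_pos: [0.555, 0.0038, 0.2204]
tcp_rot: [-0.856, 1.397, 0.855]
wrist_force: [-0.6, -0.8, 0.1]
finger_gap: 0.0685
```

```bash
python3 - <<'E'
from h import *
from workcell import *
goal([.554,.007,.09],np.radians(63.5))
c=camera("wrist");np.savez("pics/w1.npz",**{k:c[k] for k in("intrinsics","R","t")})
im=c["frame"][...,::-1].copy()
p=np.load("p.npy");ps=proj(c,f2w(p,[[-.045,-.02,.116],[.055,-.01,.127],[.09,-.066,.083],[.1,-.18,.075],[-.1,-.18,.075]]));print(ps.round())
for q in ps: cv2.circle(im,tuple(int(v) for v in q),3,(0,0,255),1)
cv2.imwrite("pics/w1.png",cv2.resize(im,(768,576)))
E
```

```text
t 2.6 pos [0.555  0.0038 0.2204] zang 1.099 gap 0.06850646756959707 F [-0.6 -0.8  0.1] q [ 0.51  0.29 -0.68  1.81  0.2   1.11  0.86]
shift cm [13.04  0.24  0.25] rot [-0.009 -0.001  0.   ]
[[261. 189.]
 [340. 268.]
 [305. 296.]
 [233. 347.]
 [110. 230.]]
```

View pics/w1.png

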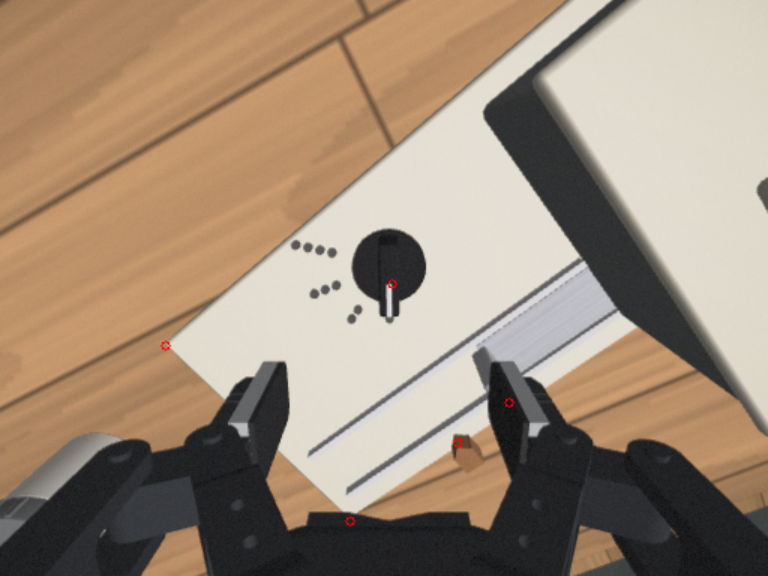

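The wrist view shows the bar vertical at (389,277), with the jaws well aligned across it. The nose is on the single stud, the marker tip is at (456,437), and the deck corners are at (167,345) and (349,514). I'll refine the positions from this view.

```bash
python3 - <<'E'
from h import *
W=cam("pics/w1.npz");p0=np.load("p.npy")
X=np.array([[-.045,-.02,.116],[.1,-.18,.075],[-.1,-.18,.075]]);u=np.array([(389,277),(349,514),(167,345)])/1.5-.17
f=lambda p:np.r_[(proj(W,f2w(p,X))-u).ravel(),(p-p0)*[300,300,100]]
p=least_squares(f,p0).x;print(p,f(p).round(1));np.save("p.npy",p)
print("marker",w2f(p,ray(W,np.array((456,437))/1.5-.17,.083)))
d=f2w(p,[-.045,-.02,.105])[0];print(d,f2w(p,[.055,-.01,.109]),ray(W,np.array((389,277))/1.5-.17,.116))
a=np.arctan2(-np.cos(-.9),-np.sin(-.9))+p[2]+np.pi/2;print(np.degrees(a));goal([d[0],d[1],.089],a)
E
```

```text
[0.5898581  0.03676232 0.21794667] [ 0.8  0.5  1.4  2.5 -2.1 -1.7 -1.2  0.3  1. ]
marker [ 0.08725776 -0.06626989  0.083     ]
[0.55024715 0.00750531 0.105     ] [[0.64571925 0.03889128 0.109     ]] [0.54955237 0.00705213 0.116     ]
64.05362610675718
t 2.65 pos [0.555  0.0041 0.2204] zang 1.1 gap 0.06828284838622642 F [0.7 0.2 0.3] q [ 0.51  0.29 -0.68  1.81  0.2   1.11  0.86]
shift cm [13.14  0.58  0.09] rot [-0.018 -0.     0.   ]
```

carry_out(
  targets=[
    [-0.6,[3,0.6,0.1],[0,0,0]],
    [-0.6,[6,0.6,0.1],[0,0,0]],
    [-0.6,[9,0.6,0.1],[0,0,0]],
    [-0.5,[11.5,0.6,0.1],[0,0,0]],
    [-0.2,[13,0.6,0.1],[0,0,0]],
    [0.2,[13,0.6,0.1],[0,0,0]],
    [1,[13,0.6,0.1],[0,0,0]],
    [1,[13,0.6,0.1],[0,0,0]],
    [1,[13,0.6,0.1],[0,0,0]],
    [1,[13,0.6,0.1],[0,0,0]],
  ],
  squeeze=30,
)

```text
time_s: 3.9
tool_pos: [0.5501, 0.0066, 0.0914]
tcp_rot: [-0.858, 1.398, 0.854]
wrist_force: [-3.8, -4.1, 5.1]
finger_gap: 0.0111
```

carry_out(
  targets=[
    [1,[0,0,0],[0.1,0,0]],
    [1,[0,0,0],[0.25,0,0]],
    [1,[0,0,0],[0.4,0,0]],
    [1,[0,0,0],[0.55,0,0]],
    [1,[0,0,0],[0.7,0,0]],
    [1,[0,0,0],[0.85,0,0]],
    [1,[0,0,0],[1.0,0,0]],
    [1,[0,0,0],[1.13,0,0]],
    [1,[0,0,0],[1.22,0,0]],
    [1,[0,0,0],[1.22,0,0]],
  ],
  squeeze=50,
)

```text
time_s: 5.15
tool_pos: [0.5532, 0.0083, 0.0915]
tcp_rot: [0.093, 1.562, -0.092]
wrist_force: [4.2, -1.8, -2.3]
finger_gap: 0.0108
```

```bash
python3 - <<'E'
from h import *
from workcell import *
print(get_obs()['wrist_torque'])
p=np.load("p.npy");goal([.55,.0075,.09],np.arctan2(-np.cos(.3),-np.sin(.3))+p[2]+np.pi/2)
E
```

```text
[-0.49289831 -0.79523955 -0.00925343]
t 5.15 pos [0.5532 0.0083 0.0915] zang -0.118 gap 0.010810878731388786 F [ 4.2 -1.8 -2.3] q [ 0.23  0.4  -0.38  1.93  0.2   0.84 -0.37]
shift cm [ 0.15 -0.12 -0.31] rot [-0.036  0.007 -0.001]
```

carry_out(
  targets=[
    [1,[0,0,0],[0,0,0]],
    [0,[0,0,0],[0,0,0]],
    [-0.6,[0,0,0],[0,0,0]],
    [-0.6,[0,0,0],[0,0,0]],
    [-0.6,[0,0,0],[0,0,0]],
    [-0.6,[-3,0,0],[0,0,0]],
    [-0.6,[-7,0,0],[0,0,0]],
    [-0.6,[-11,0,0],[0,0,0]],
    [-0.6,[-11,0,0],[0,0,0]],
    [-0.6,[-11,0,0],[0,0,0]],
  ],
)

```text
time_s: 6.4
tool_pos: [0.5497, 0.0086, 0.1999]
tcp_rot: [0.093, 1.57, -0.094]
wrist_force: [0.2, -0.4, -0.6]
finger_gap: 0.0686
```

```bash
python3 - <<'E'
from h import *
from workcell import *
p=np.load("p.npy");g=f2w(p,[.055,-.01,.2])[0];print(g);goal(g,p[2]-np.pi/2)
c=camera("wrist");np.savez("pics/w2.npz",**{k:c[k] for k in("intrinsics","R","t")})
cv2.imwrite("pics/w2.png",cv2.resize(c["frame"][...,::-1],(768,576)))
E
```

```text
[0.64571925 0.03889128 0.2       ]
t 6.4 pos [0.5497 0.0086 0.1999] zang -0.119 gap 0.0686134832325342 F [ 0.2 -0.4 -0.6] q [ 0.27  0.26 -0.41  1.85  0.12  1.05 -0.31]
shift cm [-0.02  4.15  9.17] rot [ 1.234e+00 -1.000e-03  1.000e-03]
```

View pics/w2.png

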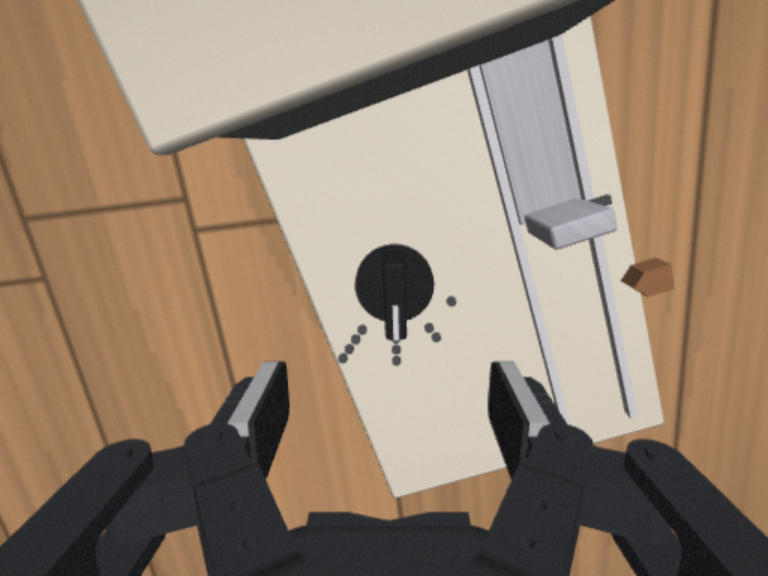

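The dial sits on the three-stud row: the nose at (396,338) points along the studs at (396,350) and (396,361). Pointer tip (610,200), marker tip (622,279), plate top about (571,217), deck corners (396,497) and (663,423).

```bash
python3 - <<'E'
from h import *
W=cam("pics/w2.npz");p0=np.load("p.npy");k=lambda a:np.array(a)/1.5-.17
X=np.array([[-.045,-.02,.116],[.1,-.18,.075],[-.1,-.18,.075],[.055,-.01,.127]]);u=k([(396,299),(663,423),(396,497),(571,217)])
f=lambda p:np.r_[(proj(W,f2w(p,X))-u).ravel(),(p-p0)*[300,300,100]]
p=least_squares(f,p0).x;print(p,f(p).round(1));np.save("p.npy",p)
for z in(.075,.083,.091):print("marker",w2f(p,ray(W,k((622,279)),z)))
print("ptr",w2f(p,ray(W,k((610,200)),.086)),"plate",w2f(p,ray(W,k((571,217)),.127)))
g=f2w(p,[.055,-.01,.2])[0];print(g);goal(g,p[2]-np.pi/2)
E
```

```text
[0.58865753 0.03797277 0.22796627] [-4.6 -0.1  1.9 -3.3 -2.3  0.6  4.4  2.7 -0.4  0.4  1. ]
marker [ 0.0907184  -0.07034486  0.075     ]
marker [ 0.08745198 -0.06662589  0.083     ]
marker [ 0.08418556 -0.06290693  0.091     ]
ptr [ 0.08875012 -0.01669532  0.086     ] plate [ 0.05242739 -0.00702183  0.127     ]
[0.64449454 0.04066131 0.2       ]
t 6.45 pos [0.5492 0.0085 0.1991] zang -0.119 gap 0.06826580422086445 F [ 0.7  0.  -0.3] q [ 0.27  0.26 -0.41  1.86  0.12  1.05 -0.31]
shift cm [-0.12  4.32  9.09] rot [ 1.224 -0.002  0.002]
```

carry_out(
  targets=[
    [-0.6,[0,0.6,1.3],[0.17,0,0]],
    [-0.6,[0,1.2,2.6],[0.35,0,0]],
    [-0.6,[0,1.8,3.9],[0.52,0,0]],
    [-0.6,[0,2.4,5.2],[0.7,0,0]],
    [-0.6,[0,3.0,6.5],[0.87,0,0]],
    [-0.6,[0,3.6,7.8],[1.04,0,0]],
    [-0.6,[0,4.2,9.0],[1.22,0,0]],
    [-0.6,[0,4.3,9.1],[1.22,0,0]],
    [-0.6,[0,4.3,9.1],[1.22,0,0]],
    [-0.6,[0,4.3,9.1],[1.22,0,0]],
  ],
)

```text
time_s: 7.7
tool_pos: [0.6449, 0.0401, 0.1997]
tcp_rot: [1.035, 1.311, -1.037]
wrist_force: [-0.0, -0.4, 0.5]
finger_gap: 0.0683
```

```bash
python3 - <<'E'
from h import *
from workcell import *
p=np.load("p.npy");g=f2w(p,[.055,-.01,.091])[0];print(g);goal(g,p[2]-np.pi/2)
c=camera("wrist");np.savez("pics/w3.npz",**{k:c[k] for k in("intrinsics","R","t")})
cv2.imwrite("pics/w3.png",cv2.resize(c["frame"][...,::-1],(768,576)))
E
```

```text
[0.64449454 0.04066131 0.091     ]
t 7.7 pos [0.6449 0.0401 0.1997] zang -1.338 gap 0.06825099572490857 F [-0.  -0.4  0.5] q [ 0.04  0.42 -0.21  1.63  0.1   1.11 -1.54]
shift cm [ 1.087e+01 -1.000e-02 -6.000e-02] rot [ 0.005 -0.     0.001]
```

View pics/w3.png

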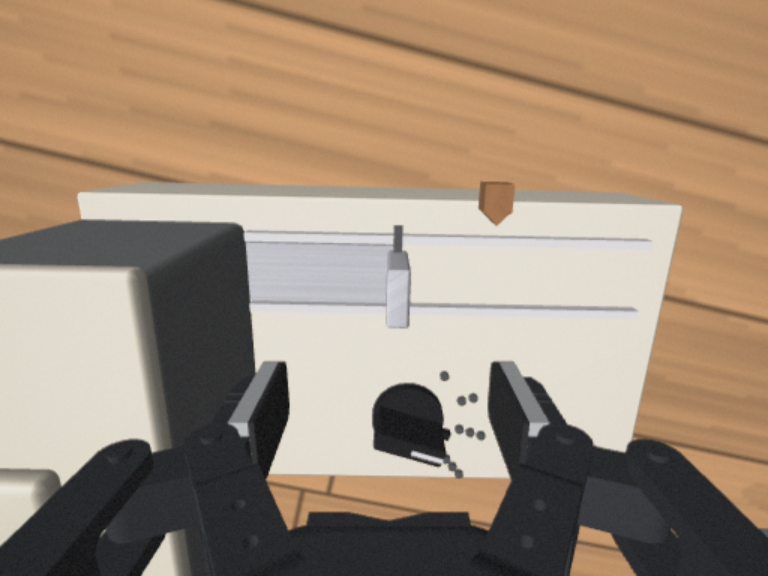

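The plate sits between the open jaws: plate top (397,290), pointer tip (398,226), marker tip (495,224), and the dial still shows three studs. I'll compute the travel.

```bash
python3 - <<'E'
from h import *
W=cam("pics/w3.npz");p=np.load("p.npy");k=lambda a:np.array(a)/1.5-.17
a=ray(W,k((252,232)),.083);b=ray(W,k((650,241)),.083);d=a-b;print("yaw by rail",np.arctan2(-d[0],d[1]),"p",p)
p[2]=np.arctan2(-d[0],d[1])
for z in(.075,.083):print("marker",w2f(p,ray(W,k((495.5,224)),z)))
print("ptr",w2f(p,ray(W,k((398,226)),.086)),"plate",w2f(p,ray(W,k((397,289)),.127)),ray(W,k((397,289)),.127))
E
```

```text
yaw by rail 0.20984060170934227 p [0.58865753 0.03797277 0.22796627]
marker [ 0.08874426 -0.07247114  0.075     ]
marker [ 0.09007394 -0.0705262   0.083     ]
ptr [ 0.08814171 -0.01395647  0.086     ] plate [ 0.06340346 -0.01335752  0.127     ] [0.6534526  0.03811545 0.127     ]
```

carry_out(
  targets=[
    [-0.6,[3,0.4,0],[0.02,0,0]],
    [-0.6,[6,0.4,0],[0.02,0,0]],
    [-0.6,[9,0.4,0],[0.02,0,0]],
    [-0.5,[10.7,0.4,0],[0.02,0,0]],
    [-0.3,[10.7,0.4,0],[0.02,0,0]],
    [0,[10.7,0.4,0],[0.02,0,0]],
    [0.4,[10.7,0.4,0],[0.02,0,0]],
    [1,[10.7,0.4,0],[0.02,0,0]],
    [1,[10.7,0.4,0],[0.02,0,0]],
    [1,[10.7,0.4,0],[0.02,0,0]],
  ],
  squeeze=60,
)

```text
time_s: 9.0
tool_pos: [0.652, 0.0366, 0.0953]
tcp_rot: [1.052, 1.294, -1.054]
wrist_force: [1.4, -5.7, 2.0]
finger_gap: 0.0112
```

```bash
python3 - <<'E'
from h import *
goal([.65,.04,.092],.21-np.pi/2)
E
```

```text
t 9.0 pos [0.652  0.0366 0.0953] zang -1.362 gap 0.011165686214528424 F [ 1.4 -5.7  2. ] q [ 0.03  0.54 -0.19  1.69  0.13  0.93 -1.58]
shift cm [ 0.33 -0.12 -0.38] rot [-0.001  0.006 -0.003]
```

carry_out(
  targets=[
    [1,[0,0,0.5],[0,0,0]],
    [1,[0,0,1.2],[0,0,0]],
    [1,[0,0,2],[0,0,0]],
    [1,[0,0,2.8],[0,0,0]],
    [1,[0,0,3.6],[0,0,0]],
    [1,[0,0,4.4],[0,0,0]],
    [1,[0,0,5.1],[0,0,0]],
    [1,[0,0,5.6],[0,0,0]],
    [1,[0,0,5.6],[0,0,0]],
    [1,[0,0,5.6],[0,0,0]],
  ],
)

```text
time_s: 10.25
tool_pos: [0.6614, -0.0075, 0.0953]
tcp_rot: [1.054, 1.307, -1.046]
wrist_force: [-3.9, 5.1, 7.4]
finger_gap: 0.0111
```

```bash
python3 - <<'E'
from h import *
from workcell import *
goal([.65,.04,.092],.21-np.pi/2)
o=[]
for n in("wrist","top"):
    c=camera(n);np.savez(f"pics/{n}4.npz",**{k:c[k] for k in("intrinsics","R","t")})
    im=c["frame"][...,::-1]
    cv2.imwrite(f"pics/{n}4r.png",im);o.append(im)
T=cam("pics/top4.npz");u=proj(T,[[.65,0,.09]])[0].astype(int);print(u)
t=o[1][u[1]-30:u[1]+30,u[0]-40:u[0]+40]
cv2.imwrite("pics/m4.png",np.vstack([cv2.resize(o[0][80:230,200:400],(560,420)),cv2.resize(t,(560,180)) if 0 else np.zeros((4,560,3),np.uint8)]))
E
```

```text
t 10.25 pos [ 0.6614 -0.0075  0.0953] zang -1.356 gap 0.011064152077387887 F [-3.9  5.1  7.4] q [ 0.1   0.55 -0.19  1.66  0.12  0.94 -1.49]
shift cm [ 0.36 -0.1  -4.88] rot [ 0.005 -0.006 -0.001]
[236 169]
```

View pics/wrist4r.png

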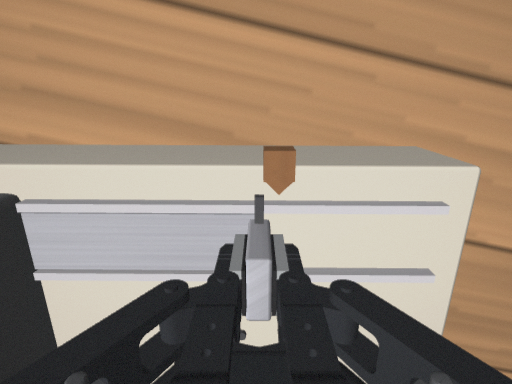

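The pointer tip is at (259,196) and the marker tip at (279,194). At about 0.52 mm/px the gate is roughly 10 mm short.

carry_out(
  targets=[
    [1,[0,0,0.4],[0,0,0]],
    [1,[0,0,0.8],[0,0,0]],
    [1,[0,0,1.0],[0,0,0]],
    [1,[0,0,1.0],[0,0,0]],
    [1,[0,0,1.0],[0,0,0]],
    [1,[0,0,1.0],[0,0,0]],
    [1,[0,0,1.0],[0,0,0]],
    [1,[0,0,1.0],[0,0,0]],
    [1,[0,0,1.0],[0,0,0]],
    [1,[0,0,1.0],[0,0,0]],
  ],
)

```text
time_s: 11.6
tool_pos: [0.6633, -0.0166, 0.0953]
tcp_rot: [1.054, 1.308, -1.046]
wrist_force: [-4.0, 6.4, 7.0]
finger_gap: 0.0112
```

```bash
python3 - <<'E'
from h import *
from workcell import *
goal([.65,.04,.092],.21-np.pi/2)
a=camera("wrist")["frame"][...,::-1];c=camera("top");t=c["frame"][...,::-1]
T=cam("pics/top0.npz")
im=np.vstack([cv2.resize(a[140:230,180:340],(640,360)),cv2.resize(t[145:205,190:290],(400,240),interpolation=2).copy() if 0 else cv2.copyMakeBorder(cv2.resize(t[145:203,190:290],(400,232),interpolation=2),0,0,0,240,0)])
cv2.imwrite("pics/m5.png",im)
E
```

```text
t 11.6 pos [ 0.6633 -0.0166  0.0953] zang -1.355 gap 0.011237299999068598 F [-4.   6.4  7. ] q [ 0.11  0.56 -0.19  1.65  0.11  0.94 -1.47]
shift cm [ 0.37 -0.09 -5.81] rot [ 0.006 -0.006 -0.001]
```

View pics/m5.png

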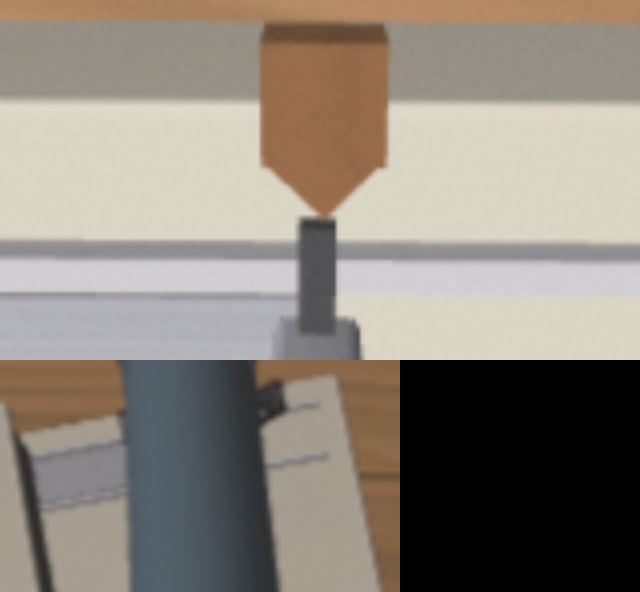

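Pointer centre is at column 317 and the marker tip at 324 (4x zoom), so about 1 mm remains. I'll nudge that far, hold, then check the dial.

carry_out(
  targets=[
    [1,[0,0,0.1],[0,0,0]],
    [1,[0,0,0.1],[0,0,0]],
    [1,[0,0,0.1],[0,0,0]],
    [1,[0,0,0.1],[0,0,0]],
    [1,[0,0,0.1],[0,0,0]],
    [1,[0,0,0.1],[0,0,0]],
    [1,[0,0,0.1],[0,0,0]],
    [1,[0,0,0.1],[0,0,0]],
    [1,[0,0,0.1],[0,0,0]],
    [1,[0,0,0.1],[0,0,0]],
  ],
)

```text
time_s: 12.95
tool_pos: [0.6635, -0.0173, 0.0953]
tcp_rot: [1.054, 1.308, -1.045]
wrist_force: [-4.3, 6.0, 8.1]
finger_gap: 0.0112
```

```bash
python3 - <<'E'
from h import *
from workcell import *
goal([.65,.04,.092],.21-np.pi/2)
a=camera("wrist")["frame"][...,::-1];t=camera("scene")["frame"][...,::-1]
cv2.imwrite("pics/m6.png",np.vstack([cv2.resize(a[150:210,190:330],(700,300)),cv2.resize(t[130:190,225:365],(700,300),interpolation=2)]))
E
```

```text
t 12.95 pos [ 0.6635 -0.0173  0.0953] zang -1.355 gap 0.011204781616231235 F [-4.3  6.   8.1] q [ 0.11  0.56 -0.19  1.65  0.11  0.94 -1.47]
shift cm [ 0.37 -0.09 -5.88] rot [ 0.006 -0.007 -0.001]
```

View pics/m6.png

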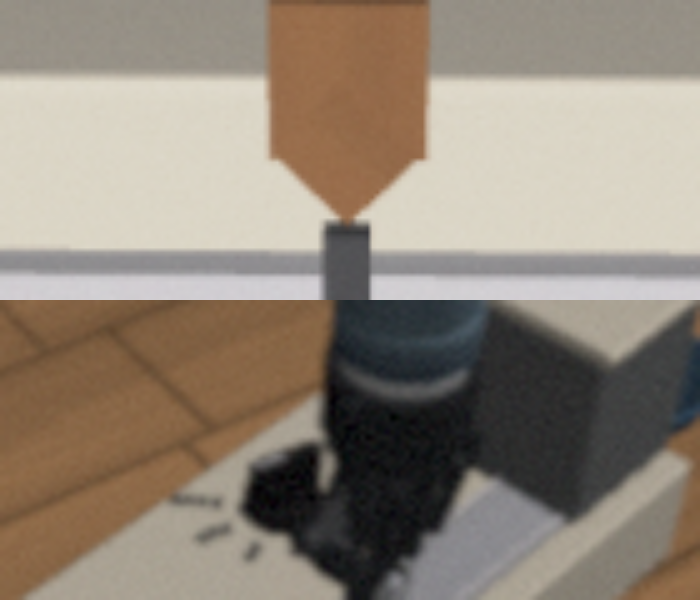

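The pointer (346) and marker tip (347) line up. The knob looks clear and still turned toward the three-stud row, so I'm handing in.

```bash
python3 -c "
from workcell import *
print(sign_off())"
```

```text
the job is handed in; nothing more can be done
None
```

I turned the dial from one stud to three studs and drew the gate out to the marker. I handed the job in at about 13 s with the gate still held, at a 60 N grip setting; no verdict is reported.

- **Gate:** in the last wrist picture the pointer and the marker's point line up to within about 0.5 mm. The finger gap was 11 mm on the 12 mm plate.
- **Dial:** after I let go, a close view showed the nose pointing along the three-stud row. In the final scene view the arm partly hides the knob, but what shows agrees, and the gripper never went near it again.
- **Other objects:** the arm's path stayed clear of the bowl, tub, rake and brush. I did not measure their positions again at the end.
- **Disagreements:** the cameras disagreed by up to about 4 px on the feeder's pose, with yaw between 0.21 and 0.23 rad. The arm also fell about 1 cm short on the first gate pull. I set the final gate position by eye against the marker, so neither should affect it.

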